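# Feed a board carrier through the gravity flap of a cool-down bay

### The job

With the fingertips, push the board carrier forward along its track by its rear face, so that its nose opens the hanging flap and it slides through, far enough into the cool-down bay for the flap to drop behind it. Push at an unhurried pace and do not lift or tip the carrier; then take the fingers away so that the flap swings fully shut behind it, and leave the things beside the bay where they are.

Things in the scene. Friction and masses are not known exactly. Their poses are not given: they have to be found in the camera images.
- bay: Fixed cool-down bay, open on top. Origin: bench level, middle of the doorway, in the flap's plane; x points along the track into the bay, y left, z up. Base plate x -175 to +135 mm, 136 wide; its top, the track, is 8 mm above the bench. Guide rails: inner faces y +-46, outer +-54, tops 16 above the bench, x -170 to +130. Side walls x +11 to +131, y +-61 to 66, 44 high. Back wall 68 high.
- pivots (a point): Middle of the flap's hinge axis, 76 mm above the bench, at bay x 0. Nothing crosses the lane here: the flap panel hangs by two thin side arms (y +-54 to 57) from pivots in two posts (y +-58 to 64, x +-11, tops 82 above the bench), so upright fingers can travel along the lane between the posts, pushing the flap panel ahead of them, and into the bay.
- flap (a joint): Steel flap panel, 88 mm wide, 14 tall, 3 thick, 70 g, swinging about the pivots: hanging, it spans 16 to 30 mm above the bench (lower edge 60 below the hinge). 0 = hanging shut; grows (rad) as its lower edge swings into the bay (+x), up to 1.5. Opens inward only; no latch or spring; falls shut by its weight in under a second when nothing holds it up.
- carrier: Loose flat aluminium tray, green circuit board on top, about 200 g, lying on the track before the flap with 4 mm play to each rail. 70 mm long (x), 84 wide (y), 14 high. Origin: centre of the underside; x points forward to the flap; nose x +35, rear face x -35.
- rear_face (a point): Where to push: middle of the carrier's upright rear face (84 mm wide, 14 high), 7 mm above its underside (15 above the bench). The flap rides over the carrier and can drop behind it only once this face is at bay x +29 mm or more; against the rubber end stop (stop face at bay x +110) it is at +40. Pushed slowly, the carrier stops where the push stops.
- tape_roll: Bystander: roll of pale tape lying flat, 90 outside diameter, 22 high, loose. Origin at the centre of its underside.
- dish: Bystander: small round steel dish, 72 across, 32 high, loose. Origin at the centre of its underside.
- flux_bottle: Bystander: small amber bottle with black cap, 32 diameter, 85 high, standing, loose. Origin at the centre of its underside.
Mind the look-alikes: they are no part of the job. Leave any pink look-alike of the carrier alone.

How it is judged:
By the outcome, as a careful person would: the job done as asked, in the order asked, and still so for the second after the job is handed in, with the robot touching nothing.
It also fails if it takes over 40 s, if anything falls off the work surface, if the arm or the gripper's body presses on something with over 40 N, if the wrist force passes 120 N, or if a joint passes its speed limit or range.

### The arm

A 6-joint arm with a two-finger parallel gripper is mounted at the origin on the work surface. World frame = base frame: x ahead of the robot, y to its left, z up, the work surface at z = 0. Lengths are in m, angles in degrees, forces in N, time in s.
With the tool pointing down it reaches from about 0.275 to 0.775 m from the base axis. Payload 14.6 kg.
Tool frame: the origin (TCP) lies on the front face of the gripper's body, between the roots of the fingers; the fingertips stand ahead of it and the grasp point (between the pads) lies 54 mm ahead of it (tcp_to_tips is the z of the fingertips in the tool frame, in m); z points along the fingers, y is the direction in which the jaws open and shut (so a half turn about z gives the same grasp; the last joint's range is limited). The gripper opens to 85 mm and grips with 20 to 120 N. Pads are 22 mm wide; open, the fingers measure 114 mm over their backs; the gripper's body (76 mm by 85 mm) begins 54 mm behind the grasp point. The pads swing forward as they close: fully open they stand 13 mm farther back than shut.
Start: joints at [-84.7, 15.075, -2.767, 72.158, 0, 81.102], TCP at [0.129, -0.509, 0.304] pointing down, gripper open.
Joint ranges: [-151.79, 151.79], [-50.71, 97.33], [-67.44, 78.34], [-121.81, 120.89], [-77.56, 73.72], [-180, 180]. Speed limits (degrees/s): [108.29, 108.29, 147.25, 159.86, 180, 180].

### API

Orientations are given as a 3x3 rotation matrix whose columns are the frame's x, y, z axes.
In Python, from workcell import get_state, get_image, camera_info, finish_job, boxes_of, pinpoint, tcp_to_tips gives the robot as it stands. The module is installed in compiled form; this text tells all that it offers.
- The arm moves only by the shell command python3 -m handwheel 'ROWS' [OPENING] [FORCE]. ROWS is JSON, a list of rows, each an object with "slide": the shift along the tool's x, y, z in cm, a list of three; "rotation": the turn, a rotation vector about the tool's x, y, z in rad, a list of three. In form: [{"slide": [x, y, z], "rotation": [rx, ry, rz]}, ...]. A call has exactly 5 rows; each row is the pose to reach, as a shift and turn from the pose measured when the call began, along the tool's axes at that moment; what a row does not reach only later rows make up. A row lasts 1/10 s, in which the tool goes at most 50 mm and 8.59 degrees, less where a joint would pass 70% of its speed; a pose out of reach is approached as far as the arm can. A call with a gripper value outside its range is refused whole. OPENING is the opening, from 0 (shut) to 1 (fully open), set as the call begins (- or left out, the last holds). The fingers move at their own pace and stop on an object; FORCE is the grip in N (left out, the last holds). Time passes only in rows, so rows that repeat a pose let the fingers close, or fill a call up. It gives the time, the measured TCP pose, the force and the opening at its end, in the units of the state.
- get_state(): the state, without advancing time (a new reading comes with each control period).
- get_image(name): name is "scene" or "top" or "wrist"; returns the picture (400x640x3 uint8, blue, green, red); there is no depth.
- camera_info(name): a dict with "fx", "fy", "cx", "cy" (pixels), "cam_to_world" (4x4, takes a point from camera to world coordinates). Camera axes: x right, y up, looking along -z (the intrinsics and any distortion apply to the point x, -y, -z); pixel columns grow to the right and rows downward; lengths in m; the calibration is good to about 2 mm. The wrist camera is an equidistant fisheye: a pixel r from the principal point sees the ray r / f radians off the axis. A picture is of the moment at which its call begins: read the wrist's pose just before it. camera_info takes no time and is no camera call; for the wrist camera it gives the pose at the moment of the call.
- finish_job(): hands the job in, once; it reports no verdict.
Trained networks look in the newest picture that a camera, given by its name, has taken for a name from the list of things; names that differ only in an ending like _2 or _b are one class to them, and where a whole thing is asked for, a point or a joint stands for the part that bears it (a point fixed in the world has none). Each returns a list of dicts, best first, with "confidence" (0 to 1); they miss things now and then, are a little off and sometimes report something else, mostly with a low value. They report only what shows in the picture. A call takes as long as a camera call. They do not tell look-alikes from the thing itself.
- boxes_of(query, camera): "bbox" ([centre column, centre row, width, height] in pixels, round what is visible of it).
- pinpoint(query, camera): "xy" ([column, row] in pixels: a listed point, or the origin of a listed thing).
The state is a dict: "t": time; "joint_positions": joint angles; "joint_vel": joint speeds; "tau": joint torques, N m; "ee_pos": TCP position; "orientation": TCP orientation; "ft_force": force on the tool from outside, world axes, zero at the start; "torque": the same for the moment, N m; "opening": finger opening in m.
Only numpy, scipy, OpenCV 4.12 (cv2) and the standard library are available. Lean on these libraries where they do the work, as an engineer would, in place of code of your own. Each camera call takes 0.05 s, during which the arm holds its last target.

## Working session

There is one attempt and no reset: what is moved stays moved. The work goes in short steps, Python scripts to look and compute and a shell command to move; the robot and the scene stay as the last step left them, time stands still between calls to the robot, and variables do not carry over. Pictures are saved under pics/ and viewed, and the job is handed in when it is done.

```bash
mkdir -p pics
cat > look.py <<'E'
import cv2,sys
from workcell import *
n=sys.argv[1]; tag=sys.argv[2]
im=get_image(n); cv2.imwrite(f'pics/{tag}.png',im)
for q in sys.argv[3:]:
    for f,k in((boxes_of,'bbox'),(pinpoint,'xy')):
        try: print(q,k,[( [round(float(v),1) for v in d[k]],round(d['confidence'],2)) for d in f(q,n)[:4]])
        except Exception as e: print(q,k,e)
E
python3 look.py top top1 bay pivots carrier rear_face flap
python3 look.py scene scene1 carrier bay
python3 -c "
from workcell import *
print(tcp_to_tips, get_state())
for c in('top','scene'): print(camera_info(c))"
```

```text
bay bbox [([306.4, 211.4, 163.5, 110.0], 0.97), ([349.4, 225.4, 42.1, 47.6], 0.25)]
bay xy [([296.1, 210.9], 0.66)]
pivots bbox [([307.1, 209.6, 157.5, 104.9], 0.88)]
pivots xy [([301.2, 201.0], 0.57)]
carrier bbox [([331.9, 306.5, 47.0, 47.7], 0.95), ([348.0, 224.8, 43.7, 46.5], 0.57)]
carrier xy [([344.0, 225.5], 0.97), ([331.4, 304.2], 0.78)]
rear_face bbox [([332.9, 305.9, 48.3, 44.6], 0.87), ([349.8, 223.4, 42.4, 43.1], 0.78)]
rear_face xy [([326.0, 289.4], 0.87), ([362.6, 230.0], 0.63), ([252.4, 274.9], 0.62)]
flap bbox [([299.7, 202.4, 19.8, 51.4], 0.7)]
flap xy it knows: bay, carrier, dish, flux_bottle, pivots, rear_face, tape_roll
carrier bbox [([287.1, 222.6, 39.5, 42.3], 0.91), ([254.4, 164.2, 48.2, 35.8], 0.81)]
carrier xy [([287.5, 219.7], 0.82), ([257.0, 167.4], 0.64)]
bay bbox [([327.9, 211.6, 165.8, 108.8], 0.79)]
bay xy [([334.5, 214.3], 0.88)]
0.0726 {'t': 0.75, 'joint_positions': array([-8.46991175e+01,  1.50766591e+01, -2.76765984e+00,  7.21585466e+01,
        2.39096899e-04,  8.11045921e+01]), 'joint_vel': array([-0.00629434, -0.041747  , -0.01055718, -0.06950804
[... 688 characters left out ...]
y([[ 3.10038104e-02,  9.71732550e-01, -2.34039774e-01,
         3.59091762e-01],
       [-9.99495768e-01,  3.17467930e-02, -5.92998132e-04,
         3.83401989e-02],
       [ 6.85377668e-03,  2.33940149e-01,  9.72226842e-01,
         1.01921923e+00],
       [ 0.00000000e+00,  0.00000000e+00,  0.00000000e+00,
         1.00000000e+00]])}
{'fx': 437.708645921922, 'fy': 437.708645921922, 'cx': 313.07882892812756, 'cy': 204.62791453622637, 'cam_to_world': array([[ 0.53284157, -0.67304223,  0.51292691,  1.00480324],
       [ 0.84620459,  0.42680315, -0.31902487, -0.22974363],
       [-0.00420161,  0.60403082,  0.79694988,  0.73952072],
       [ 0.        ,  0.        ,  0.        ,  1.        ]])}
```

```bash
python3 -c "
import cv2
for n,(a,b,c,d) in dict(top1=(110,350,180,480),scene1=(90,290,180,450)).items():
    im=cv2.imread(f'pics/{n}.png')[a:b,c:d]; k=min(800/(d-c),600/(b-a)); cv2.imwrite(f'pics/{n}c.png',cv2.resize(im,None,fx=k,fy=k,interpolation=cv2.INTER_CUBIC)); print(k)
"
```

```text
2.5
2.962962962962963
```

View pics/top1.png

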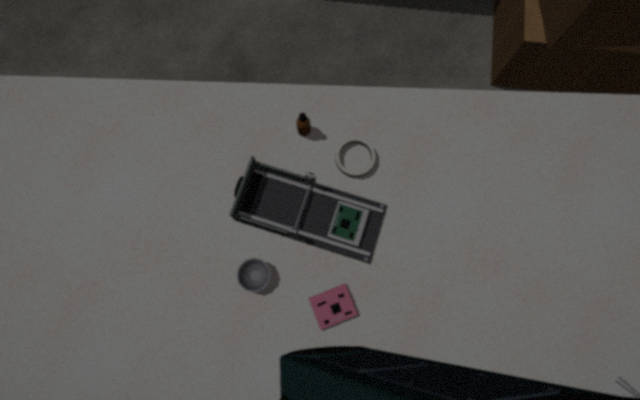

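View pics/top1c.png

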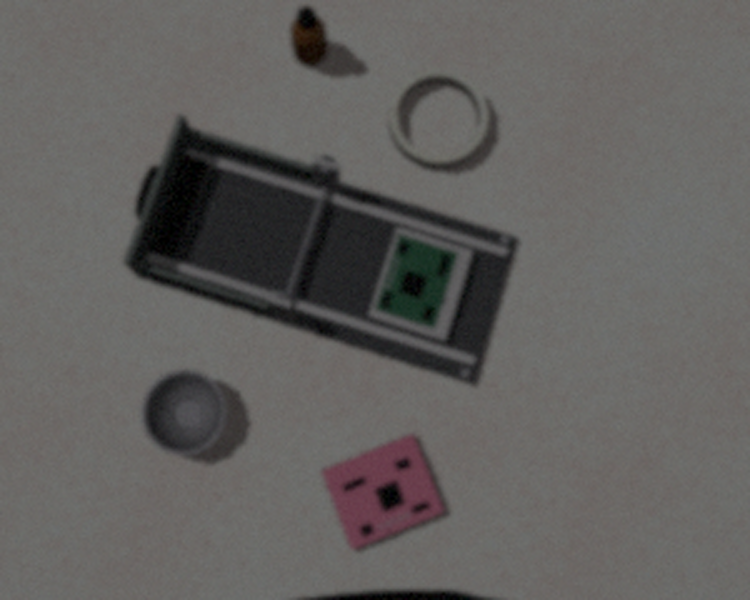

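View pics/scene1c.png

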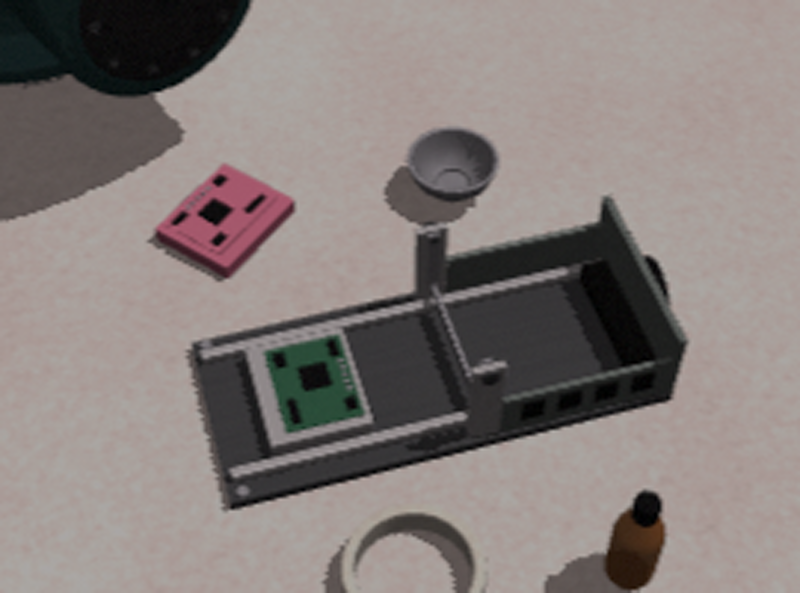

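The top picture shows the green carrier at about (347,223), ahead of the flap bar at about (305,210). The entrance is on the right at col 378 and the back wall on the left. The pink look-alike is at (333,306). I'll fit the bay and carrier poses from corners.

```bash
cat > fit.py <<'E'
import numpy as np
from scipy.optimize import least_squares
from workcell import camera_info
CI={c:camera_info(c) for c in('top','scene')}
def proj(c,P):
    i=CI[c];M=np.linalg.inv(i['cam_to_world']);p=M[:3,:3]@P+M[:3,3]
    return np.array([i['cx']+i['fx']*p[0]/-p[2], i['cy']+i['fy']*-p[1]/-p[2]])
off=dict(top=(180,110,2.5),scene=(180,90,2.963))
def px(c,u,v): o=off[c];return np.array([o[0]+u/o[2],o[1]+v/o[2]])
def tf(q,p):
    c,s=np.cos(q[2]),np.sin(q[2]);return np.array([q[0]+c*p[0]-s*p[1],q[1]+s*p[0]+c*p[1],p[2]])
bay=[('top',478,383,-175,68,8),('top',518,240,-175,-68,8),('top',476,360,-170,50,16),('top',508,250,-170,-50,16),
('top',325,195,0,-44,30),('top',295,305,0,44,30),
('scene',193,345,-175,68,8),('scene',226,492,-175,-68,8),('scene',205,352,-170,50,16),('scene',233,472,-170,-50,16),
('scene',435,292,0,44,30),('scene',474,374,0,-44,30)]
# carrier top corners
car=[('top',395,230,35,-42,22),('top',472,250,-35,-42,22),('top',448,340,-35,42,22),('top',370,315,35,42,22),
('scene',247,350,-35,42,22),('scene',345,330,35,42,22),('scene',371,417,35,-42,22),('scene',270,445,-35,-42,22)]
def fit(L,name):
    r=lambda q:np.concatenate([proj(c,tf(q,np.array(p)/1000))-px(c,u,v) for c,u,v,*p in L])
    s=least_squares(r,[0.35,0.1,1.4],loss='soft_l1')
    print(name,s.x,np.degrees(s.x[2]));print(r(s.x).reshape(-1,2).round(1).tolist());return s.x
if __name__=='__main__':
    b=fit(bay,'bay');k=fit(car,'carrier')
    d=k[:2]-b[:2];c,s=np.cos(b[2]),np.sin(b[2])
    print('carrier in bay mm',1000*(c*d[0]+s*d[1]),1000*(-s*d[0]+c*d[1]))
E
python3 fit.py
```

```text
bay [0.57052642 0.08817043 1.30234769] 74.61902609652671
[[-1.3, 0.7], [-0.6, -1.0], [-0.1, 0.8], [-0.4, 1.2], [-2.1, 1.9], [-2.5, -4.2], [-2.0, -0.5], [0.8, 4.2], [-2.5, 1.0], [-1.5, 0.4], [-0.4, 0.3], [0.1, 5.7]]
carrier [ 0.54351961 -0.01301036  1.29563623] 74.2344875673323
[[0.3, -1.6], [0.2, -0.2], [-1.2, 0.4], [-1.2, 0.6], [-1.5, -0.4], [-1.5, -1.4], [0.8, 1.7], [0.1, 0.9]]
carrier in bay mm -104.7200305063436 -0.7972644465573873
```

```bash
cat > ov.py <<'E'
import cv2,sys,numpy as np
from fit import *
def draw(n,c,b,k,out,K=4,win=None):
    im=cv2.imread(f'pics/{n}.png'); a0,a1,c0,c1=win
    im=cv2.resize(im[a0:a1,c0:c1],None,fx=K,fy=K,interpolation=cv2.INTER_CUBIC); im=cv2.convertScaleAbs(im,alpha=1.6)
    def box(q,x0,x1,y0,y1,z,col):
        P=[(x0,y0),(x1,y0),(x1,y1),(x0,y1)]
        pts=[((proj(c,tf(q,np.array([*p,z])/1000))-[c0,a0]+.5)*K).astype(int) for p in P]
        cv2.polylines(im,[np.array(pts)],True,col,1)
    box(b,-175,135,-68,68,8,(0,0,255));box(b,-170,130,46,54,16,(0,255,255));box(b,-170,130,-54,-46,16,(0,255,255))
    box(b,-11,11,58,64,82,(255,0,255));box(b,-11,11,-64,-58,82,(255,0,255));box(b,-1.5,1.5,-44,44,30,(255,255,0))
    box(k,-35,35,-42,42,22,(0,255,0))
    cv2.imwrite(out,im)
if __name__=='__main__':
    b=fit(bay,'b');k=fit(car,'c')
    draw('top1','top',b,k,'pics/ovt.png',4,(140,280,220,400));draw('scene1','scene',b,k,'pics/ovs.png',4,(145,270,230,420))
E
python3 ov.py >/dev/null
```

```text
(no output)
```

View pics/ovt.png

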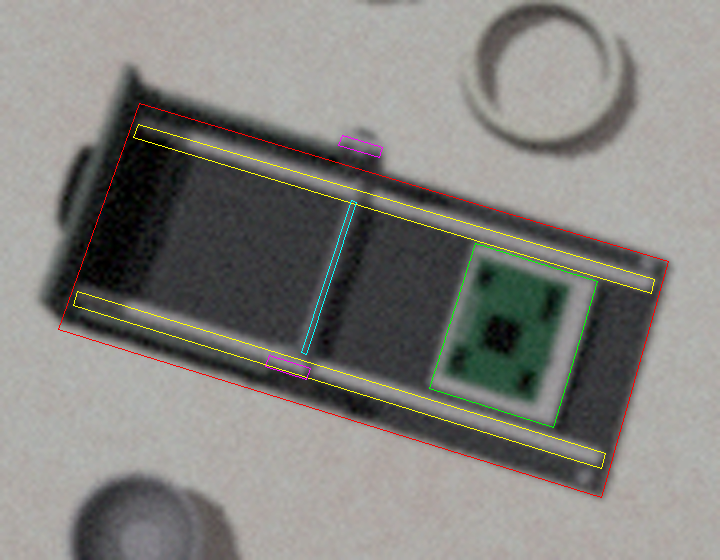

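View pics/ovs.png

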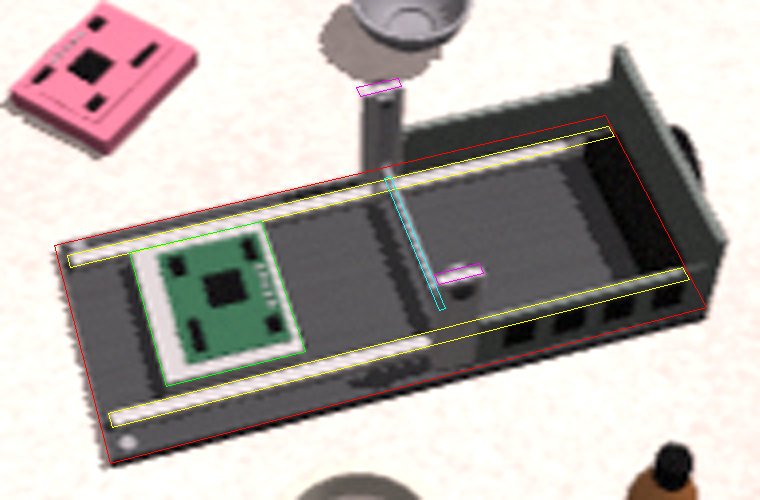

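```bash
cat > go.py <<'E'
import sys,numpy as np
from scipy.spatial.transform import Rotation as R
from workcell import get_state
# target: world x y z(TCP) yaw(deg) of tool x ; tool z down
def plan(x,y,z,yaw):
    s=get_state();Rc=np.array(s['orientation']);p=np.array(s['ee_pos'])
    a=np.radians(yaw);c,sn=np.cos(a),np.sin(a)
    Rt=np.array([[c,sn,0],[sn,-c,0],[0,0,-1]])
    print('t',round(s['t'],2),'pos',p.round(4),'F',np.round(s['ft_force'],1),'open',round(s['opening'],4))
    print('slide cm',(100*Rc.T@(np.array([x,y,z])-p)).round(2),'rot',R.from_matrix(Rc.T@Rt).as_rotvec().round(4))
if __name__=='__main__': plan(*map(float,sys.argv[1:]))
E
python3 go.py 0.515 -0.10 0.27 74.5
```

```text
t 0.75 pos [ 0.1288 -0.509   0.3039] F [0.2 0.5 0.3] open 0.0854
slide cm [ 47.47 -30.18   3.39] rot [-0.     -0.     -1.0525]
```

```bash
python3 -m handwheel '[{"slide":[4,-2.5,0],"rotation":[0,0,-0.1]},{"slide":[8,-5,0],"rotation":[0,0,-0.2]},{"slide":[12,-7.5,0],"rotation":[0,0,-0.3]},{"slide":[16,-10,0],"rotation":[0,0,-0.4]},{"slide":[20,-12.5,0],"rotation":[0,0,-0.5]}]' 0.45
python3 go.py 0.515 -0.10 0.27 74.5
```

```text
t: 1.25
ee_pos: [0.2929, -0.3372, 0.304]
orientation: [[0.731, 0.683, 0.0], [0.683, -0.731, -0.0], [-0.0, 0.0, -1.0]]
ft_force: [-0.1, 0.6, -0.5]
opening: 0.0384
t 1.25 pos [ 0.2929 -0.3372  0.304 ] F [-0.1  0.6 -0.5] open 0.0384
slide cm [32.43 -2.17  3.4 ] rot [ 5.000e-04  2.000e-04 -5.489e-01]
```

```bash
python3 -m handwheel '[{"slide":[4,-0.5,0.5],"rotation":[0,0,-0.1]},{"slide":[8,-1,1],"rotation":[0,0,-0.2]},{"slide":[12,-1.5,2],"rotation":[0,0,-0.3]},{"slide":[16,-2,3],"rotation":[0,0,-0.4]},{"slide":[20,-2.2,3.4],"rotation":[0,0,-0.5]}]'
python3 go.py 0.515 -0.10 0.27 74.5
```

```text
t: 1.75
ee_pos: [0.4245, -0.1829, 0.2695]
orientation: [[0.31, 0.951, -0.0], [0.951, -0.31, -0.0], [-0.0, -0.0, -1.0]]
ft_force: [-0.1, -0.9, 1.5]
opening: 0.0384
t 1.75 pos [ 0.4245 -0.1829  0.2695] F [-0.1 -0.9  1.5] open 0.0384
slide cm [10.68  6.03 -0.06] rot [-0.0001  0.0002 -0.0446]
```

```bash
python3 -m handwheel '[{"slide":[4,2,0],"rotation":[0,0,-0.04]},{"slide":[8,4,0],"rotation":[0,0,-0.045]},{"slide":[10.7,6,0],"rotation":[0,0,-0.045]},{"slide":[10.7,6,0],"rotation":[0,0,-0.045]},{"slide":[10.7,6,0],"rotation":[0,0,-0.045]}]'
python3 look.py wrist w1 carrier rear_face bay pivots
python3 look.py scene s2
python3 -c "
from workcell import *
print(camera_info('wrist'),get_state()['ee_pos'])"
```

```text
t: 2.25
ee_pos: [0.5148, -0.0993, 0.2692]
orientation: [[0.266, 0.964, -0.001], [0.964, -0.266, -0.0], [-0.0, -0.001, -1.0]]
ft_force: [-1.0, -0.3, 0.5]
opening: 0.0384
carrier bbox [([326.1, 93.3, 84.1, 68.3], 0.98), ([173.1, 116.0, 82.1, 95.0], 0.56)]
carrier xy [([173.0, 115.8], 0.68), ([324.0, 91.8], 0.59)]
rear_face bbox [([323.6, 91.2, 87.5, 71.3], 0.96), ([168.9, 118.8, 84.1, 90.6], 0.71)]
rear_face xy [([187.8, 95.5], 0.81), ([322.7, 123.5], 0.59)]
bay bbox [([326.7, 78.8, 133.0, 157.6], 0.62)]
bay xy [([327.2, 0.9], 0.75)]
pivots bbox [([327.2, 79.4, 133.6, 158.8], 0.56)]
pivots xy []
{'fx': 309.70691628693146, 'fy': 309.70691628693146, 'cx': 320.2904150540732, 'cy': 198.5619815955181, 'cam_to_world': array([[ 9.63483000e-01,  2.57453461e-01,  7.36085822e-02,
         5.32713721e-01],
       [-2.67769013e-01,  9.26889385e-01,  2.63012971e-01,
        -3.25322491e-02],
       [-5.13413676e-04, -2.73118624e-01,  9.61980225e-01,
         3.38613327e-01],
       [ 0.00000000e+00,  0.00000000e+00,  0.00000000e+00,
         1.00000000e+00]])} [ 0.51456547 -0.09997713  0.26952824]
```

View pics/w1.png

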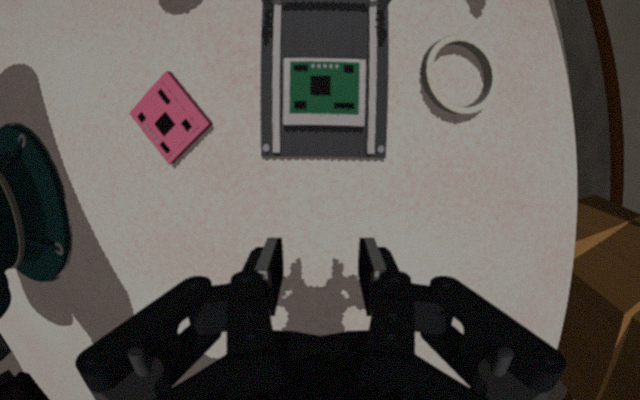

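View pics/s2.png

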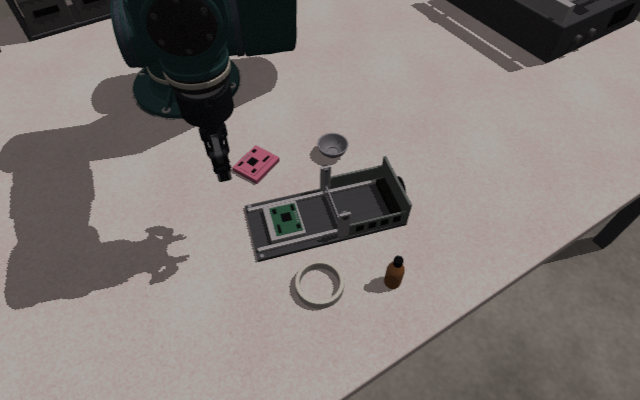

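```bash
python3 -c "
import cv2
im=cv2.imread('pics/w1.png')[0:170,240:410]; cv2.imwrite('pics/w1c.png',cv2.convertScaleAbs(cv2.resize(im,None,fx=3.5,fy=3.5,interpolation=cv2.INTER_CUBIC),alpha=1.7))
im=cv2.imread('pics/s2.png')[90:190,170:270]; cv2.imwrite('pics/s2c.png',cv2.convertScaleAbs(cv2.resize(im,None,fx=5,fy=5,interpolation=cv2.INTER_CUBIC),alpha=1.7))
"
```

```text
(no output)
```

View pics/w1c.png

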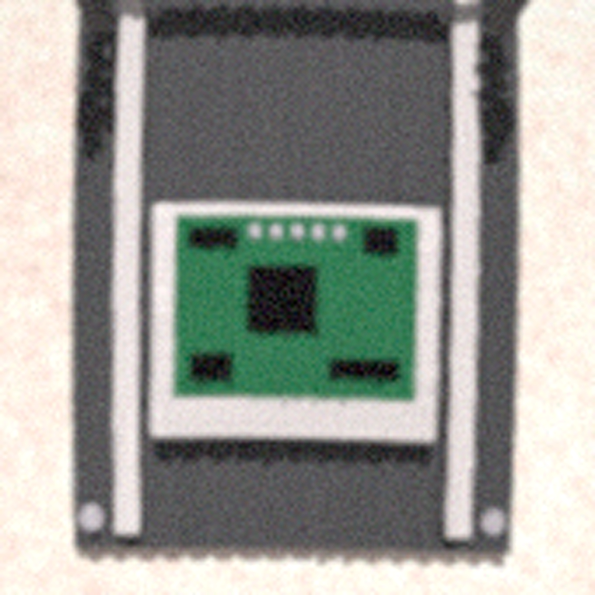

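View pics/s2c.png

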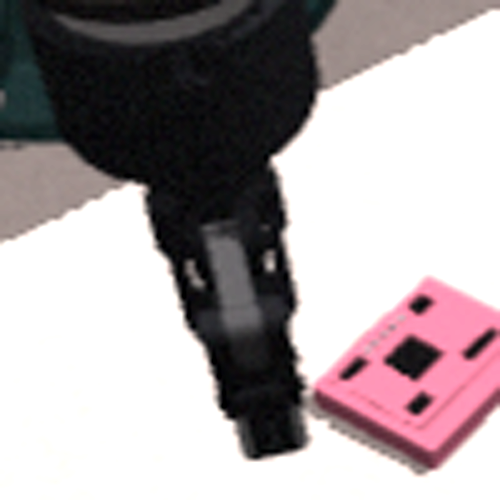

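```bash
cat > wfit.py <<'E'
import numpy as np
from scipy.optimize import least_squares
from workcell import camera_info
I=camera_info('wrist')
from fit import tf
def wproj(P):
    M=np.linalg.inv(I['cam_to_world']);p=M[:3,:3]@P+M[:3,3];q=np.array([p[0],-p[1],-p[2]])
    h=np.hypot(q[0],q[1]);th=np.arctan2(h,q[2]);return np.array([I['cx'],I['cy']])+I['fx']*th*q[:2]/h
B=[(75,550,-175,68,8),(507,557,-175,-68,8),(127,535,-170,50,16),(458,540,-170,-50,16)]
C=[(152,203,35,42,22),(442,210,35,-42,22),(437,442,-35,-42,22),(150,438,-35,42,22)]
def f(L,n):
    r=lambda q:np.concatenate([wproj(tf(q,np.array(p)/1000))-np.array([240+u/3.5,v/3.5]) for u,v,*p in L])
    s=least_squares(r,[.55,.05,1.3]);print(n,s.x,np.degrees(s.x[2]),r(s.x).round(1));return s.x
if __name__=='__main__':
    b=f(B,'bay');k=f(C,'car')
    d=k[:2]-b[:2];c,s=np.cos(b[2]),np.sin(b[2]);print('car in bay',1e3*(c*d[0]+s*d[1]),1e3*(-s*d[0]+c*d[1]))
E
python3 wfit.py
```

```text
bay [0.5724215  0.08858467 1.28460474] 73.6024296914579 [-0.5 -0.4  0.8 -0.4 -0.2  0.3 -0.   0.4]
car [ 0.5424521  -0.01247925  1.28421519] 73.58011038048497 [-0.1 -0.2  0.2 -0.6  0.1  0.5 -0.2  0.2]
car in bay -105.41362469105736 0.22000747391610898
```

Three views agree: bay (0.572, 0.089), yaw 73.6°, carrier centred in the track with its rear face at bay x ≈ -140. I'll close the fingers somewhat and move in behind it.

```bash
cat > gb.py <<'E'
import sys,numpy as np
from go import plan
from workcell import get_state
b=(0.5724,0.0886);a=np.radians(73.6);c,s=np.cos(a),np.sin(a)
p=np.array(get_state()['ee_pos']);d=p[:2]-b
print('TCP in bay mm',(1e3*np.array([c*d[0]+s*d[1],-s*d[0]+c*d[1],p[2]])).round(1))
x,z=float(sys.argv[1])/1e3,float(sys.argv[2])/1e3
plan(b[0]+c*x,b[1]+s*x,z,73.6)
E
python3 gb.py -182 110
```

```text
TCP in bay mm [-197.2    2.2  269.5]
t 2.75 pos [ 0.5146 -0.1     0.2695] F [-0.2  0.2  0.5] open 0.0384
slide cm [ 1.52  0.25 15.95] rot [0.     0.0002 0.0157]
```

```bash
python3 -m handwheel '[{"slide":[0.5,0.1,4],"rotation":[0,0,0.015]},{"slide":[1,0.2,8],"rotation":[0,0,0.015]},{"slide":[1.5,0.25,12],"rotation":[0,0,0.015]},{"slide":[1.5,0.25,15],"rotation":[0,0,0.015]},{"slide":[1.5,0.25,16],"rotation":[0,0,0.015]}]' 0.2
python3 gb.py -182 85
python3 look.py wrist w2; python3 look.py scene s3; python3 look.py top t3
python3 -c "
import cv2
im=cv2.imread('pics/s3.png')[120:280,190:390]; cv2.imwrite('pics/s3c.png',cv2.convertScaleAbs(cv2.resize(im,None,fx=4,fy=3.75,interpolation=cv2.INTER_CUBIC),alpha=1.7))
"
```

```text
t: 3.25
ee_pos: [0.5197, -0.0858, 0.1071]
orientation: [[0.282, 0.96, -0.004], [0.96, -0.282, 0.001], [-0.0, -0.004, -1.0]]
ft_force: [0.2, -0.4, 0.4]
opening: 0.0171
TCP in bay mm [-182.2    1.3  107.1]
t 3.25 pos [ 0.5197 -0.0858  0.1071] F [ 0.2 -0.4  0.4] open 0.0171
slide cm [0.02 0.14 2.21] rot [-0.0038  0.0001  0.0007]
```

View pics/w2.png

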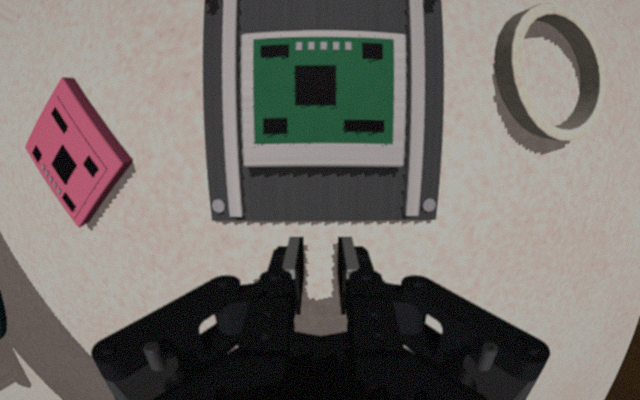

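View pics/s3c.png

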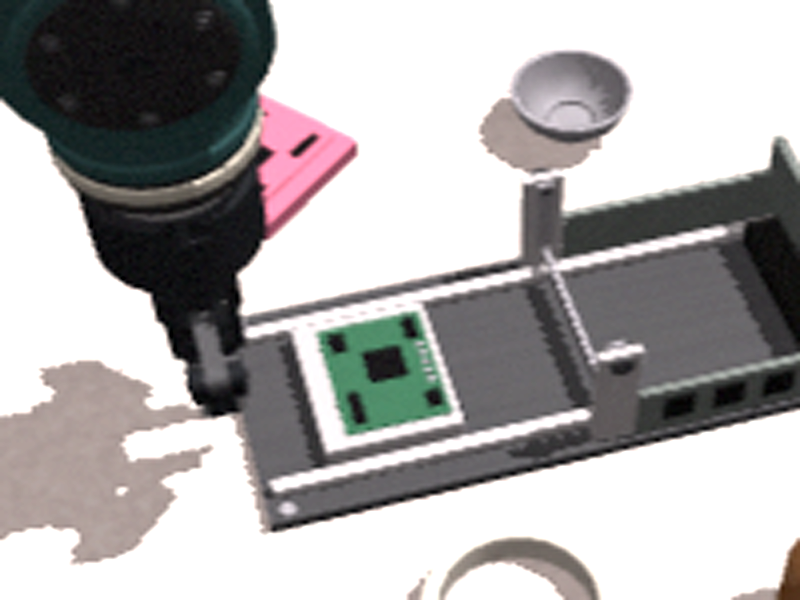

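Run:
```python
import numpy as np
from workcell import *
I=camera_info('wrist');s=get_state();R=np.array(s['orientation']);p=s['ee_pos'];M=I['cam_to_world']
o=R.T@(M[:3,3]-p)
for uv in [(95,350),(548,350),(240,285),(405,285),(275,270),(372,275),(297,238),(343,238),(290,300)]:
    d=np.array(uv)-[I['cx'],I['cy']];r=np.hypot(*d);th=r/I['fx'];q=np.array([*(d/r*np.sin(th)),np.cos(th)])
    w=R.T@M[:3,:3]@np.array([q[0],-q[1],-q[2]])
    print(uv,[(1e3*(o+w*(xx-o[0])/w[0])).round(0).tolist() for xx in(0,.011)])
```

```text
(95, 350) [[0.0, -77.0, -10.0], [11.0, -65.0, -19.0]]
(548, 350) [[0.0, 76.0, -10.0], [11.0, 64.0, -19.0]]
(240, 285) [[0.0, -35.0, 42.0], [11.0, -30.0, 24.0]]
(405, 285) [[0.0, 36.0, 42.0], [11.0, 30.0, 24.0]]
(275, 270) [[0.0, -22.0, 56.0], [11.0, -18.0, 36.0]]
(372, 275) [[0.0, 23.0, 51.0], [11.0, 19.0, 32.0]]
(297, 238) [[0.0, -14.0, 94.0], [11.0, -12.0, 69.0]]
(343, 238) [[0.0, 12.0, 94.0], [11.0, 10.0, 69.0]]
(290, 300) [[0.0, -12.0, 32.0], [11.0, -11.0, 16.0]]
```

```bash
python3 -m handwheel '[{"slide":[0.0,0.15,0.5],"rotation":[-0.004,0,0]},{"slide":[0,0.15,1],"rotation":[-0.004,0,0]},{"slide":[0,0.15,1.5],"rotation":[-0.004,0,0]},{"slide":[0,0.15,1.8],"rotation":[-0.004,0,0]},{"slide":[0,0.15,1.9],"rotation":[-0.004,0,0]}]' 0 20
python3 look.py wrist w3; python3 look.py scene s4
python3 gb.py -155 87
python3 - <<'E'
import numpy as np,cv2
im=cv2.imread('pics/s4.png')[150:270,200:360]; cv2.imwrite('pics/s4c.png',cv2.convertScaleAbs(cv2.resize(im,None,fx=5,fy=5,interpolation=cv2.INTER_CUBIC),alpha=1.7))
E
```

```text
t: 3.9
ee_pos: [0.5225, -0.0868, 0.0909]
orientation: [[0.282, 0.959, 0.004], [0.959, -0.282, -0.001], [-0.0, 0.004, -1.0]]
ft_force: [-0.0, 0.1, -0.0]
opening: -0.0002
TCP in bay mm [-182.3   -1.8   91.1]
t 4.0 pos [ 0.5226 -0.0868  0.0911] F [ 0.1 -0.1 -1.1] open -0.0001
slide cm [ 2.73 -0.18  0.41] rot [0.0039 0.0002 0.0004]
```

View pics/w3.png

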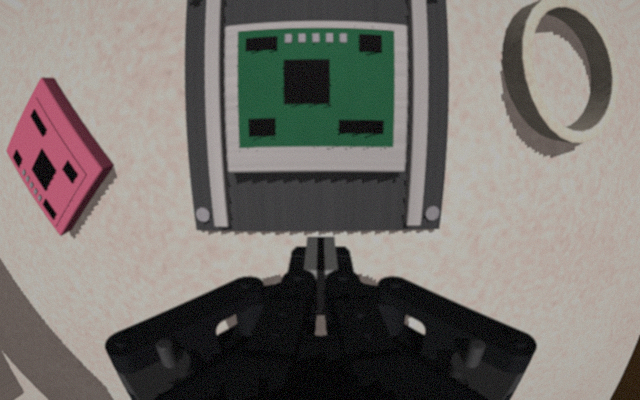

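View pics/s4c.png

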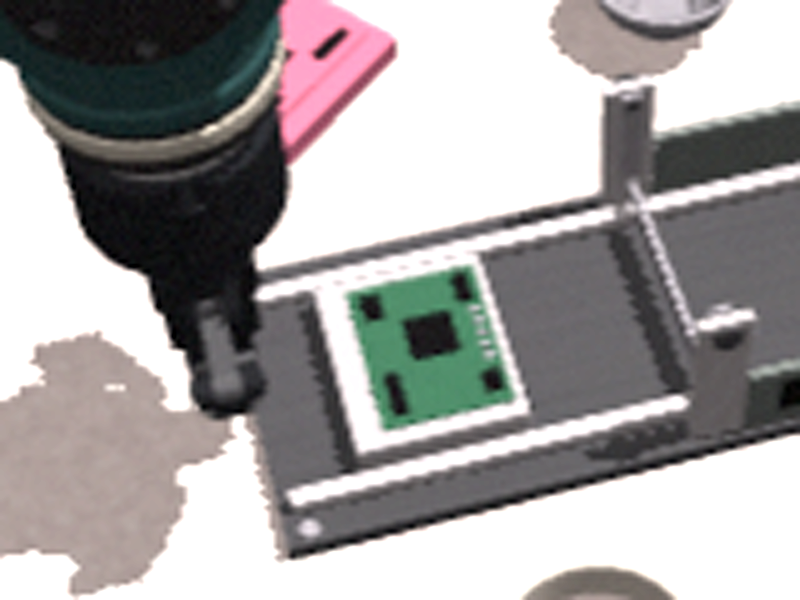

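```bash
python3 -m handwheel '[{"slide":[0.5,-0.05,0.1],"rotation":[0.002,0,0]},{"slide":[1,-0.1,0.2],"rotation":[0.003,0,0]},{"slide":[1.5,-0.12,0.3],"rotation":[0.003,0,0]},{"slide":[2,-0.12,0.4],"rotation":[0.003,0,0]},{"slide":[2.4,-0.12,0.4],"rotation":[0.003,0,0]}]'
python3 gb.py -135 87; python3 look.py wrist w4;  python3 look.py top t4; python3 gb.py -135 87
python3 - <<'E'
import numpy as np,cv2
im=cv2.imread('pics/t4.png')[140:280,220:400]; cv2.imwrite('pics/t4c.png',cv2.convertScaleAbs(cv2.resize(im,None,fx=4,fy=4,interpolation=cv2.INTER_CUBIC),alpha=1.7))
E
```

```text
t: 4.5
ee_pos: [0.5283, -0.0629, 0.0869]
orientation: [[0.282, 0.96, 0.001], [0.96, -0.282, -0.0], [-0.0, 0.001, -1.0]]
ft_force: [-0.4, 0.7, 0.0]
opening: 0.0002
TCP in bay mm [-157.7   -0.5   86.9]
t 4.5 pos [ 0.5283 -0.0629  0.0869] F [-0.4  0.7  0. ] open 0.0002
slide cm [ 2.27 -0.05 -0.01] rot [0.0008 0.0002 0.0008]
TCP in bay mm [-157.8   -0.5   87. ]
t 4.6 pos [ 0.5284 -0.0629  0.087 ] F [-0.7 -0.1  0.6] open -0.0004
slide cm [ 2.28 -0.05  0.  ] rot [0.0009 0.0001 0.0011]
```

View pics/w4.png

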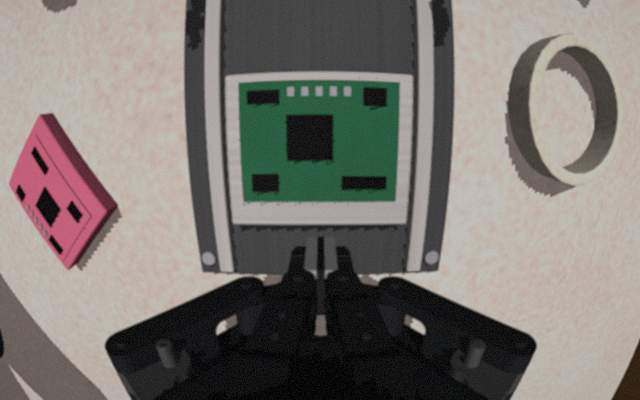

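View pics/t4c.png

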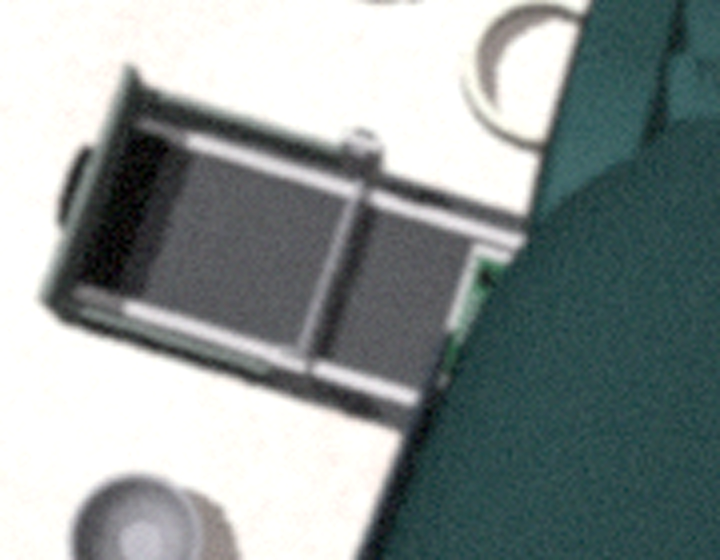

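Fingers are centred behind the rear face, with a small gap at about (320,232). Starting the slow push.

```bash
python3 -m handwheel '[{"slide":[0.4,0,0],"rotation":[0,0,0]},{"slide":[0.8,0,0],"rotation":[0,0,0]},{"slide":[1.2,0,0],"rotation":[0,0,0]},{"slide":[1.6,0,0],"rotation":[0,0,0]},{"slide":[2,0,0],"rotation":[0,0,0]}]'
python3 gb.py 24 87; python3 look.py wrist w5
```

```text
t: 5.1
ee_pos: [0.5341, -0.0435, 0.0871]
orientation: [[0.281, 0.96, 0.001], [0.96, -0.281, -0.001], [-0.0, 0.001, -1.0]]
ft_force: [-0.9, -1.1, 0.4]
opening: 0.0003
TCP in bay mm [-137.5   -0.5   87.1]
t 5.1 pos [ 0.5341 -0.0435  0.0871] F [-0.9 -1.1  0.4] open 0.0003
slide cm [16.15 -0.04  0.  ] rot [0.001  0.0003 0.0011]
```

View pics/w5.png

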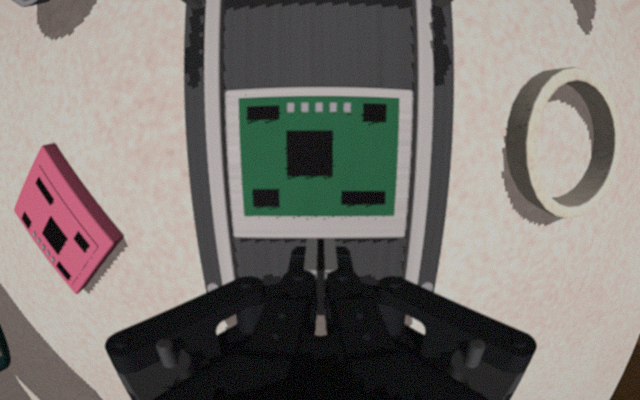

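In contact: the rear edge now meets the fingertips at row 238, and the carrier is square in the lane. Continuing.

```bash
python3 -m handwheel '[{"slide":[0.4,0,0],"rotation":[0,0,0]},{"slide":[0.8,0,0],"rotation":[0,0,0]},{"slide":[1.2,0,0],"rotation":[0,0,0]},{"slide":[1.6,0,0],"rotation":[0,0,0]},{"slide":[2,0,0],"rotation":[0,0,0]}]'
python3 -m handwheel '[{"slide":[0.4,0,0],"rotation":[0,0,0]},{"slide":[0.8,0,0],"rotation":[0,0,0]},{"slide":[1.2,0,0],"rotation":[0,0,0]},{"slide":[1.6,0,0],"rotation":[0,0,0]},{"slide":[2,0,0],"rotation":[0,0,0]}]'
python3 gb.py 24 87; python3 look.py wrist w6
```

```text
t: 5.65
ee_pos: [0.5399, -0.0235, 0.087]
orientation: [[0.281, 0.96, 0.001], [0.96, -0.281, -0.0], [-0.0, 0.001, -1.0]]
ft_force: [0.3, -0.7, -0.4]
opening: 0.0005
t: 6.15
ee_pos: [0.5456, -0.004, 0.0871]
orientation: [[0.281, 0.96, 0.001], [0.96, -0.281, -0.0], [-0.0, 0.001, -1.0]]
ft_force: [-0.8, -1.4, 0.1]
opening: 0.0001
TCP in bay mm [-96.3  -0.4  87.1]
t 6.15 pos [ 0.5456 -0.004   0.0871] F [-0.8 -1.4  0.1] open 0.0001
slide cm [ 1.203e+01 -3.000e-02  1.000e-02] rot [0.001  0.     0.0014]
```

View pics/w6.png

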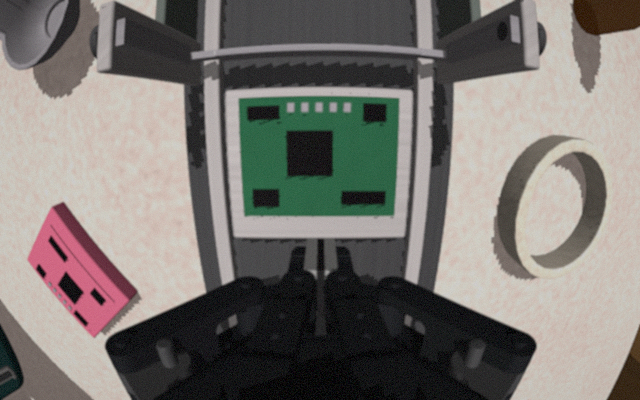

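```bash
python3 - <<'E'
import numpy as np
from fit import proj
from workcell import *
s=get_state();Rn=np.array(s['orientation'])
p4=np.array([.5226,-.0868,.0911])
for n,t in dict(tip=(0,0,72.6),tcp=(0,0,0),kA=(0,76,-10),kB=(11,64,-19),kC=(18,57,-24),l0=(0,35,42),l11=(11,30,24)).items():
    q=proj('scene',p4+Rn@np.array(t)/1e3); print(n,q.round(0),((q-[200,150])*5).round(0))
E
python3 -c "
import cv2
im=cv2.imread('pics/s4.png')[165:245,205:285]; cv2.imwrite('pics/s4d.png',cv2.convertScaleAbs(cv2.resize(im,None,fx=7,fy=7,interpolation=cv2.INTER_CUBIC),alpha=4))
"
```

```text
tip [246. 230.] [230. 399.]
tcp [241. 208.] [205. 290.]
kA [248. 238.] [240. 441.]
kB [252. 228.] [262. 392.]
kC [255. 223.] [276. 363.]
l0 [247. 236.] [237. 428.]
l11 [252. 227.] [258. 384.]
```

View pics/s4d.png

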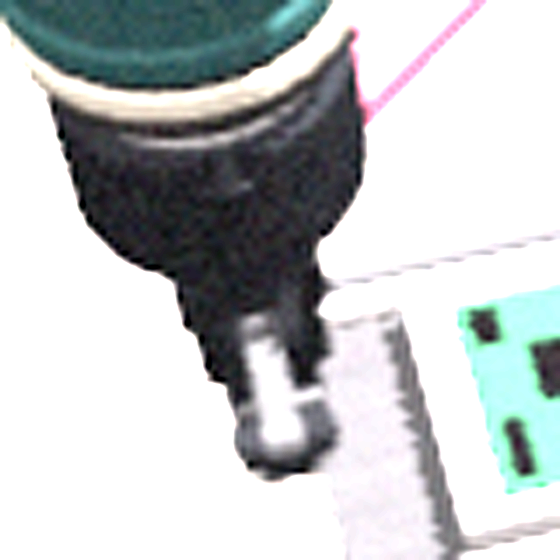

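The knuckles should clear the post tops (82) by about 5 mm, judging from two views. I'll back off slightly and raise 2 mm for margin, which still leaves about 6 mm of contact on the rear face.

```bash
python3 -m handwheel '[{"slide":[-0.3,0,0],"rotation":[0,0,0]},{"slide":[-0.3,0,-0.1],"rotation":[0,0,0]},{"slide":[-0.3,0,-0.2],"rotation":[0,0,0]},{"slide":[-0.1,0,-0.2],"rotation":[0,0,0]},{"slide":[0.1,0,-0.2],"rotation":[0,0,0]}]'
python3 -m handwheel '[{"slide":[0.4,0,0],"rotation":[0,0,0]},{"slide":[0.8,0,0],"rotation":[0,0,0]},{"slide":[1.2,0,0],"rotation":[0,0,0]},{"slide":[1.6,0,0],"rotation":[0,0,0]},{"slide":[2,0,0],"rotation":[0,0,0]}]'
python3 -m handwheel '[{"slide":[0.4,0,0],"rotation":[0,0,0]},{"slide":[0.8,0,0],"rotation":[0,0,0]},{"slide":[1.2,0,0],"rotation":[0,0,0]},{"slide":[1.6,0,0],"rotation":[0,0,0]},{"slide":[2,0,0],"rotation":[0,0,0]}]'
python3 gb.py 24 89; python3 look.py wrist w7; python3 look.py scene s7;python3 - <<'E'
import numpy as np,cv2
im=cv2.imread('pics/s7.png')[130:270,230:430]; cv2.imwrite('pics/s7c.png',cv2.convertScaleAbs(cv2.resize(im,None,fx=4,fy=4,interpolation=cv2.INTER_CUBIC),alpha=1.7))
E
```

```text
t: 6.7
ee_pos: [0.5461, -0.0026, 0.0891]
orientation: [[0.281, 0.96, 0.001], [0.96, -0.281, -0.0], [0.0, 0.001, -1.0]]
ft_force: [-0.5, -1.7, 0.4]
opening: -0.0001
t: 7.2
ee_pos: [0.5518, 0.017, 0.0891]
orientation: [[0.281, 0.96, 0.001], [0.96, -0.281, -0.0], [-0.0, 0.001, -1.0]]
ft_force: [-0.7, -1.7, 0.8]
opening: -0.0
t: 7.7
ee_pos: [0.5575, 0.0365, 0.0891]
orientation: [[0.281, 0.96, 0.001], [0.96, -0.281, -0.0], [-0.0, 0.001, -1.0]]
ft_force: [-0.5, -1.5, 0.4]
opening: -0.0
TCP in bay mm [-54.2  -0.4  89.1]
t 7.7 pos [0.5575 0.0365 0.0891] F [-0.5 -1.5  0.4] open -0.0
slide cm [ 7.82 -0.03  0.01] rot [0.0011 0.0001 0.0015]
```

View pics/w7.png

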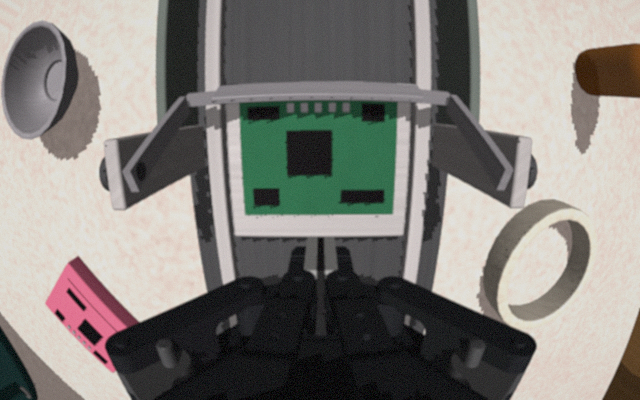

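View pics/s7c.png

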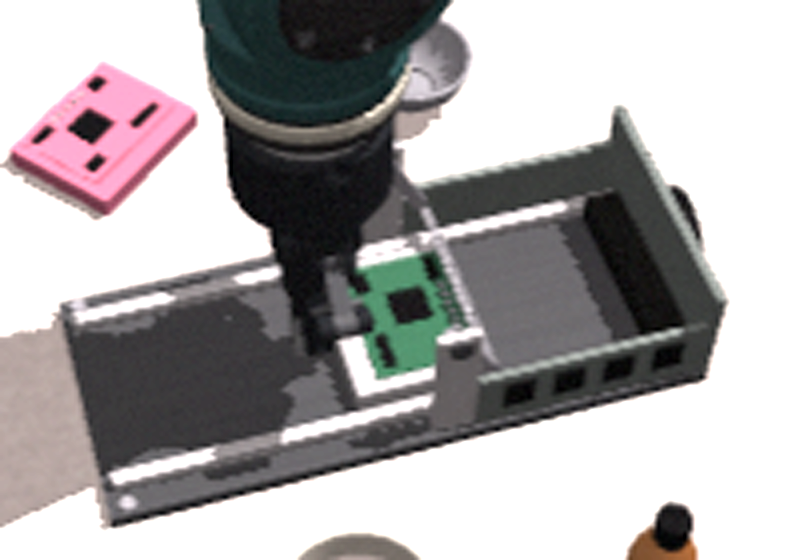

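The nose has opened the flap and it rides on the board at row 95. The carrier is square and flat. Continuing, with a check just before the knuckles reach the posts.

```bash
python3 -m handwheel '[{"slide":[0.4,0,0],"rotation":[0,0,0]},{"slide":[0.8,0,0],"rotation":[0,0,0]},{"slide":[1.2,0,0],"rotation":[0,0,0]},{"slide":[1.6,0,0],"rotation":[0,0,0]},{"slide":[2,0,0],"rotation":[0,0,0]}]'
python3 -m handwheel '[{"slide":[0.2,0,0],"rotation":[0,0,0]},{"slide":[0.4,0,0],"rotation":[0,0,0]},{"slide":[0.6,0,0],"rotation":[0,0,0]},{"slide":[0.8,0,0],"rotation":[0,0,0]},{"slide":[0.8,0,0],"rotation":[0,0,0]}]'
python3 gb.py 24 89; python3 look.py wrist w8; python3 look.py scene s8;python3 - <<'E'
import numpy as np,cv2
im=cv2.imread('pics/s8.png')[130:270,230:430]; cv2.imwrite('pics/s8c.png',cv2.convertScaleAbs(cv2.resize(im,None,fx=4,fy=4,interpolation=cv2.INTER_CUBIC),alpha=1.7))
E
```

```text
t: 8.3
ee_pos: [0.5632, 0.0563, 0.0891]
orientation: [[0.28, 0.96, 0.001], [0.96, -0.28, 0.0], [0.0, 0.001, -1.0]]
ft_force: [0.1, -1.1, 0.3]
opening: -0.0001
t: 8.8
ee_pos: [0.5655, 0.0642, 0.0891]
orientation: [[0.28, 0.96, 0.001], [0.96, -0.28, 0.0], [0.001, 0.001, -1.0]]
ft_force: [-0.8, -0.0, -0.3]
opening: -0.0
TCP in bay mm [-25.4  -0.3  89.1]
t 8.8 pos [0.5655 0.0642 0.0891] F [-0.8 -0.  -0.3] open -0.0
slide cm [ 4.94 -0.02  0.01] rot [ 0.0011 -0.0007  0.0022]
```

View pics/w8.png

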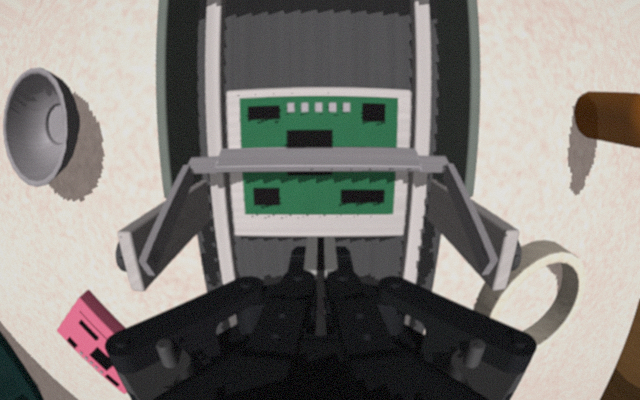

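View pics/s8c.png

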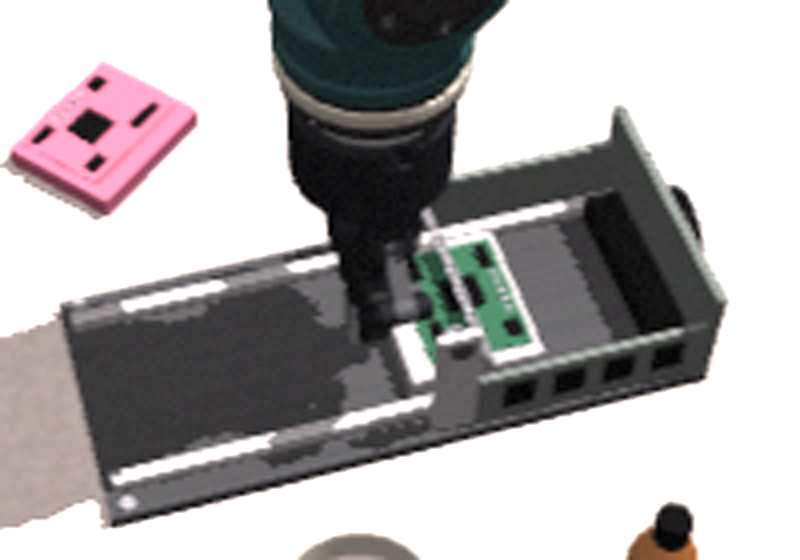

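```bash
python3 -m handwheel '[{"slide":[0.2,0,0],"rotation":[0,0,0]},{"slide":[0.4,0,0],"rotation":[0,0,0]},{"slide":[0.6,0,0],"rotation":[0,0,0]},{"slide":[0.8,0,0],"rotation":[0,0,0]},{"slide":[1.0,0,0],"rotation":[0,0,0]}]'
python3 -m handwheel '[{"slide":[0.2,0,0],"rotation":[0,0,0]},{"slide":[0.4,0,0],"rotation":[0,0,0]},{"slide":[0.6,0,0],"rotation":[0,0,0]},{"slide":[0.8,0,0],"rotation":[0,0,0]},{"slide":[1,0,0],"rotation":[0,0,0]}]'
python3 gb.py 24 89; python3 look.py wrist w9; python3 look.py scene s9;python3 - <<'E'
import numpy as np,cv2
im=cv2.imread('pics/s9.png')[130:270,230:430]; cv2.imwrite('pics/s9c.png',cv2.convertScaleAbs(cv2.resize(im,None,fx=4,fy=4,interpolation=cv2.INTER_CUBIC),alpha=1.7))
E
```

```text
t: 9.4
ee_pos: [0.5683, 0.0739, 0.0891]
orientation: [[0.28, 0.96, 0.001], [0.96, -0.28, 0.0], [0.001, 0.001, -1.0]]
ft_force: [-0.0, -1.3, -1.0]
opening: -0.0001
t: 9.9
ee_pos: [0.5712, 0.0836, 0.0891]
orientation: [[0.28, 0.96, 0.001], [0.96, -0.28, 0.0], [0.001, 0.001, -1.0]]
ft_force: [-0.3, -1.2, -0.0]
opening: 0.0
TCP in bay mm [-5.1 -0.3 89.1]
t 9.9 pos [0.5712 0.0836 0.0891] F [-0.3 -1.2 -0. ] open 0.0
slide cm [ 2.91 -0.02  0.01] rot [ 0.0011 -0.0007  0.0022]
```

View pics/w9.png

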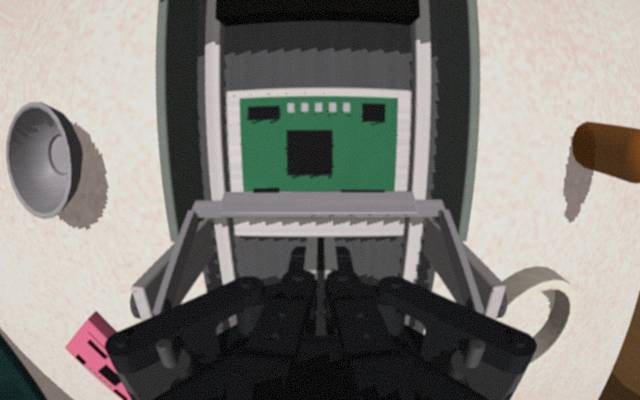

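View pics/s9c.png

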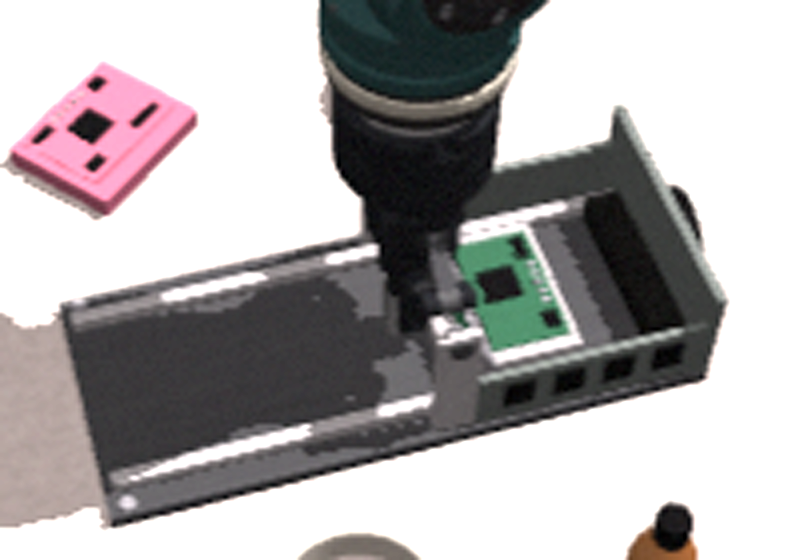

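Passing over the posts without added force, with the flap still on the carrier's rear part. Measuring the offset from TCP to rear face.

Run:
```python
import numpy as np,wfit
from workcell import get_state
def run(pts):
    L=[((u-240)*3.5,v*3.5,x,y,22) for u,v,x,y in pts]
    k=wfit.f(L,'car');a=np.radians(73.6);d=k[:2]-[.5724,.0886];c,s=np.cos(a),np.sin(a)
    print('rear face bay x',1e3*(c*d[0]+s*d[1])-35,'y',1e3*(-s*d[0]+c*d[1]))
run([(228,90,35,42),(411,90,35,-42),(235,236,-35,42),(405,236,-35,-42)])
# check rear via stop: stop front bottom edge
```

```text
car [0.58352745 0.12887915 1.28774244] 73.78220667663814 [-2.6 -0.5  2.9 -0.8 -1.   0.9  0.7  0.7]
rear face bay x 6.782088725026149 y 0.6977585031338815
```

Rear face is at TCP + 12 mm, so aiming for rear face at +35 (TCP ≈ +23.5).

```bash
python3 -m handwheel '[{"slide":[0.3,0,0],"rotation":[0,0,0]},{"slide":[0.6,0,0],"rotation":[0,0,0]},{"slide":[0.9,0,0],"rotation":[0,0,0]},{"slide":[1.2,0,0],"rotation":[0,0,0]},{"slide":[1.5,0,0],"rotation":[0,0,0]}]'
python3 -m handwheel '[{"slide":[0.3,0,0],"rotation":[0,0,0]},{"slide":[0.6,0,0],"rotation":[0,0,0]},{"slide":[0.9,0,0],"rotation":[0,0,0]},{"slide":[1.2,0,0],"rotation":[0,0,0]},{"slide":[1.4,0,0],"rotation":[0,0,0]}]'
python3 gb.py 24 89; python3 look.py wrist w10
```

```text
t: 10.5
ee_pos: [0.5755, 0.0984, 0.0891]
orientation: [[0.28, 0.96, 0.001], [0.96, -0.28, 0.001], [0.001, 0.001, -1.0]]
ft_force: [-1.0, -1.7, -0.2]
opening: -0.0003
t: 11.0
ee_pos: [0.5795, 0.1118, 0.0892]
orientation: [[0.28, 0.96, 0.001], [0.96, -0.28, -0.0], [0.0, 0.001, -1.0]]
ft_force: [-2.2, -7.4, 5.0]
opening: 0.0003
TCP in bay mm [24.2 -0.2 89.2]
t 11.0 pos [0.5795 0.1118 0.0892] F [-2.2 -7.4  5. ] open 0.0003
slide cm [-0.02 -0.02  0.02] rot [ 0.0013 -0.0002  0.0024]
```

View pics/w10.png

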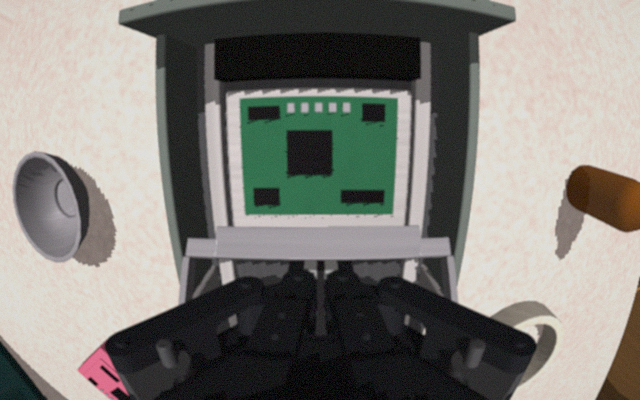

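```bash
python3 gb.py 24 89; python3 look.py scene s10;python3 gb.py 24 89
python3 - <<'E'
import numpy as np,cv2
im=cv2.imread('pics/s10.png')[130:270,230:430]; cv2.imwrite('pics/s10c.png',cv2.convertScaleAbs(cv2.resize(im,None,fx=4,fy=4,interpolation=cv2.INTER_CUBIC),alpha=1.7))
im=cv2.imread('pics/w10.png')[70:330,180:460]; cv2.imwrite('pics/w10c.png',cv2.convertScaleAbs(cv2.resize(im,None,fx=2.3,fy=2.3,interpolation=cv2.INTER_CUBIC),alpha=2))
E
```

```text
TCP in bay mm [24.4 -0.2 89.3]
t 11.05 pos [0.5795 0.112  0.0893] F [-1.3 -5.8  3.2] open 0.0002
slide cm [-0.04 -0.02  0.03] rot [ 0.0014 -0.0002  0.0025]
TCP in bay mm [24.3 -0.2 89.3]
t 11.1 pos [0.5795 0.1119 0.0893] F [-0.5 -4.5  3.8] open 0.0002
slide cm [-0.03 -0.02  0.03] rot [ 0.0014 -0.0004  0.0026]
```

View pics/s10c.png

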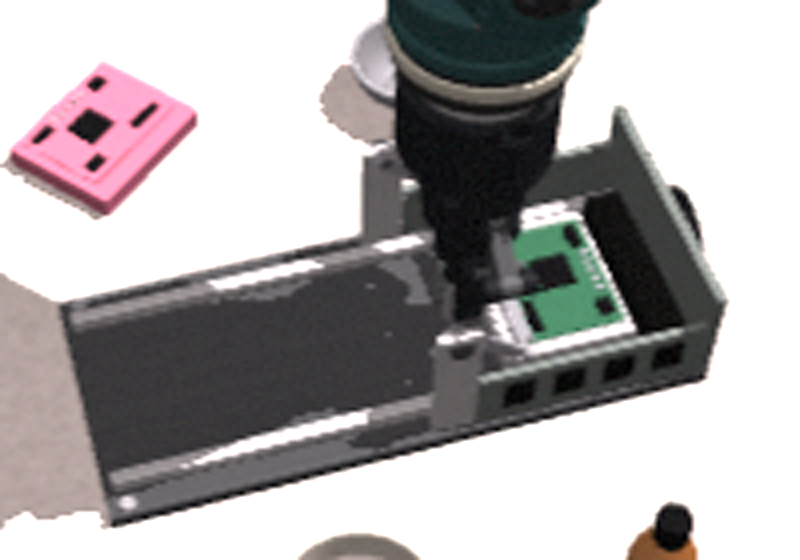

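View pics/w10c.png

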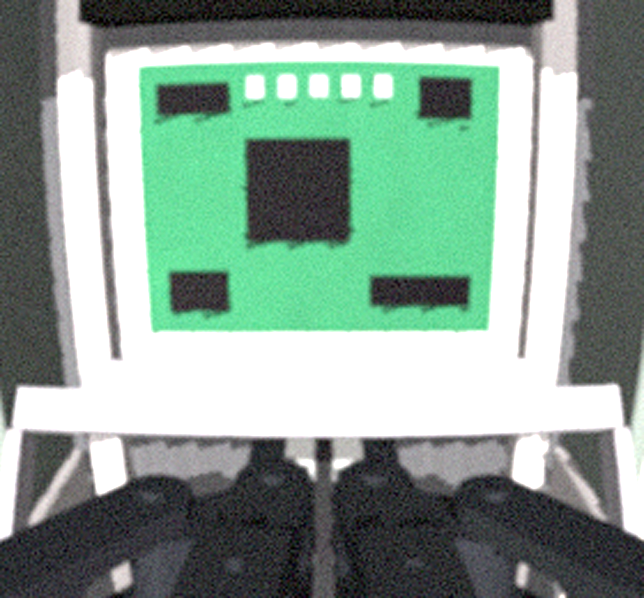

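Rear face is at about +36 (board rows unchanged relative to the gripper) and the flap rests on the finger fronts with a light 4–7 N. Withdrawing straight back.

```bash
python3 -m handwheel '[{"slide":[-0.3,0,0],"rotation":[0,0,0]},{"slide":[-0.7,0,0],"rotation":[0,0,0]},{"slide":[-1.2,0,0],"rotation":[0,0,0]},{"slide":[-1.7,0,0],"rotation":[0,0,0]},{"slide":[-2.2,0,0],"rotation":[0,0,0]}]'
python3 look.py wrist w11; python3 gb.py -70 89
```

```text
t: 11.6
ee_pos: [0.5732, 0.0903, 0.0892]
orientation: [[0.28, 0.96, 0.001], [0.96, -0.28, 0.0], [0.0, 0.001, -1.0]]
ft_force: [0.2, -0.2, 0.6]
opening: -0.0
TCP in bay mm [ 1.2 -0.3 89.2]
t 11.65 pos [0.573  0.0897 0.0892] F [ 0.  -1.5  1.2] open -0.0001
slide cm [-7.12 -0.04  0.02] rot [ 0.0012 -0.0001  0.002 ]
```

View pics/w11.png

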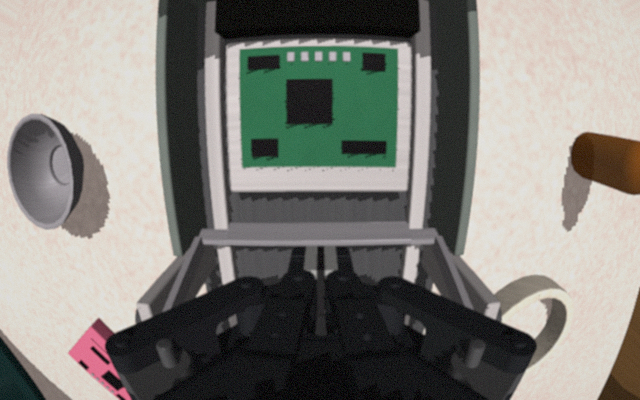

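The carrier stayed in the bay with its rear edge at row 190. The flap is following the fingers down behind it, with clear track between. Backing out further.

```bash
python3 -m handwheel '[{"slide":[-1,0,0],"rotation":[0,0,0]},{"slide":[-2,0,0],"rotation":[0,0,0]},{"slide":[-3,0,0],"rotation":[0,0,0]},{"slide":[-4,0,0],"rotation":[0,0,0]},{"slide":[-5,0,0],"rotation":[0,0,0]}]'
python3 -m handwheel '[{"slide":[-2,0,-0.5],"rotation":[0,0,0]},{"slide":[-4,0,-3],"rotation":[0,0,0]},{"slide":[-6,0,-6],"rotation":[0,0,0]},{"slide":[-8,0,-9],"rotation":[0,0,0]},{"slide":[-10,0,-12],"rotation":[0,0,0]}]'
python3 -m handwheel '[{"slide":[-2,0,-1],"rotation":[0,0,0]},{"slide":[-4,0,-2],"rotation":[0,0,0]},{"slide":[-5,0,-3],"rotation":[0,0,0]},{"slide":[-5,0,-3],"rotation":[0,0,0]},{"slide":[-5,0,-3],"rotation":[0,0,0]}]'
python3 look.py wrist w12 carrier; python3 look.py scene s12;python3 look.py top t12
python3 - <<'E'
import numpy as np,cv2
im=cv2.imread('pics/s12.png')[130:290,230:430]; cv2.imwrite('pics/s12c.png',cv2.convertScaleAbs(cv2.resize(im,None,fx=3.7,fy=3.7,interpolation=cv2.INTER_CUBIC),alpha=1.7))
E
```

```text
t: 12.15
ee_pos: [0.5587, 0.0408, 0.0893]
orientation: [[0.281, 0.96, 0.001], [0.96, -0.281, -0.0], [0.0, 0.001, -1.0]]
ft_force: [-0.1, 0.1, -0.1]
opening: -0.0003
t: 12.65
ee_pos: [0.5298, -0.0564, 0.2105]
orientation: [[0.281, 0.96, 0.001], [0.96, -0.281, -0.0], [0.0, 0.001, -1.0]]
ft_force: [0.3, 0.3, -0.2]
opening: -0.0
t: 13.15
ee_pos: [0.5158, -0.1041, 0.2402]
orientation: [[0.281, 0.96, 0.001], [0.96, -0.281, 0.0], [0.0, 0.001, -1.0]]
ft_force: [0.7, 0.7, -0.3]
opening: -0.0002
carrier bbox [([156.8, 116.8, 88.1, 103.1], 0.63)]
carrier xy [([157.8, 114.5], 0.81)]
```

View pics/w12.png

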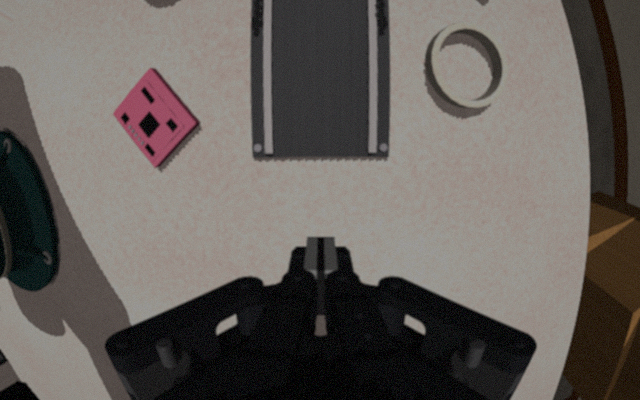

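View pics/s12c.png

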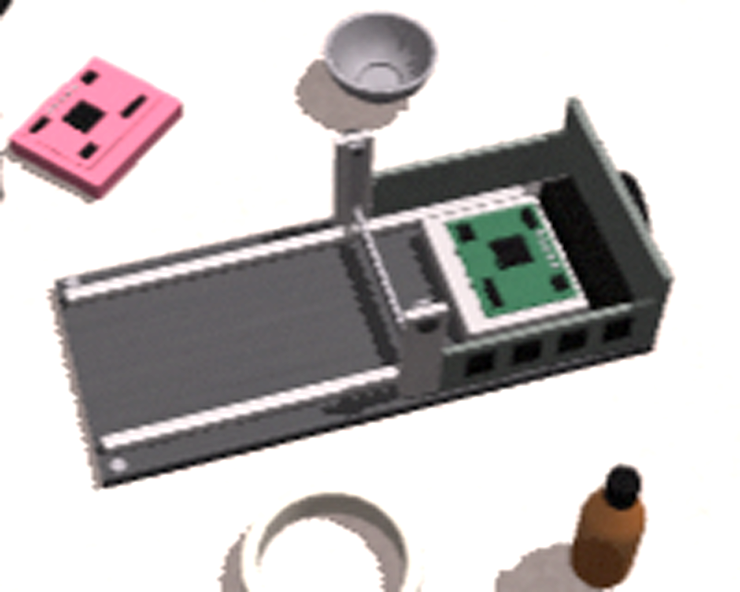

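View pics/t12.png

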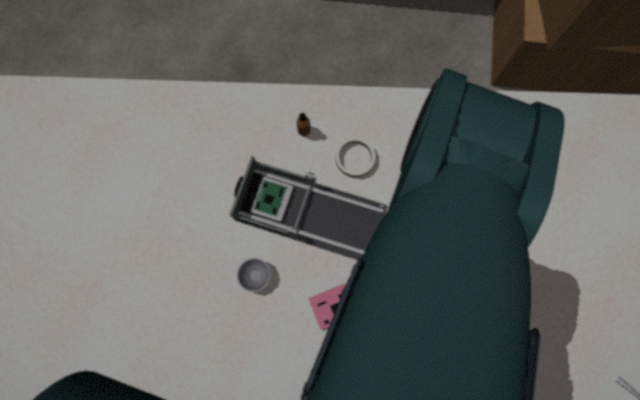

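The scene shows the carrier flat in the bay and the flap hanging behind it at its original place. A quick comparison with the first picture, then hand in.

Run:
```python
import cv2,numpy as np
from workcell import *
a=cv2.imread('pics/scene1.png');b=get_image('scene')
d=cv2.absdiff(cv2.GaussianBlur(a,(3,3),0),cv2.GaussianBlur(b,(3,3),0)).max(2)
A=a[175:235,310:360];B=b[175:235,310:360]
cv2.imwrite('pics/cmp.png',cv2.convertScaleAbs(cv2.resize(np.hstack([A,B]),None,fx=8,fy=8,interpolation=cv2.INTER_CUBIC),alpha=1.7))
for n,(r0,r1,c0,c1) in dict(flap=(190,218,324,342),dish=(130,165,310,355),roll=(262,312,290,350),bottle=(250,295,380,410)).items(): print(n,d[r0:r1,c0:c1].mean().round(1),np.percentile(d[r0:r1,c0:c1],98))
print(get_state()['t'],get_state()['ft_force'])
```

```text
flap 1.5 3.9399999999999977
dish 2.2 3.0
roll 2.4 3.0
bottle 2.1 3.0
13.45 [-0.21227624 -0.84346494 -0.62352372]
```

View pics/cmp.png

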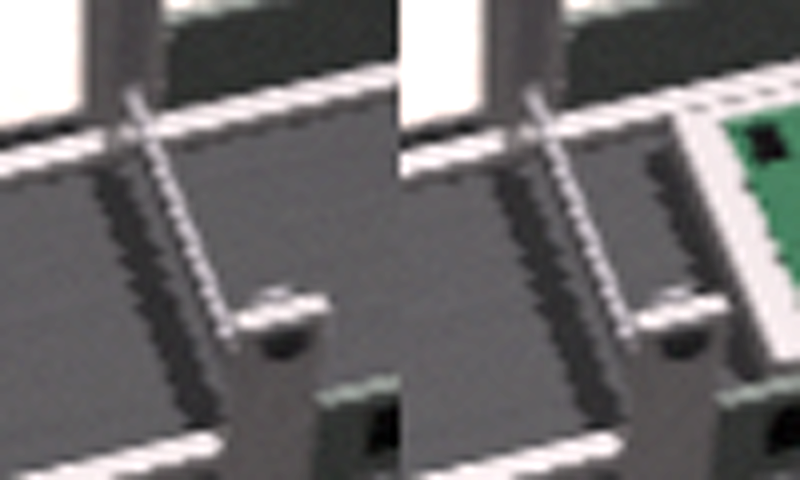

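The flap is pixel-identical to its shut state, and the dish, roll and bottle haven't moved.

```bash
python3 -c "
from workcell import *
print(finish_job())"
```

```text
the job is handed in; nothing more can be done
None
```

I pushed the carrier by its rear face with the shut fingertips, at about 20–40 mm/s, through the flap and into the bay. I then backed the fingers straight out and handed the job in at about 13.5 s.

- **Carrier:** it lies flat in the bay, and its rear face is at about bay x +36 mm (it needed at least +29). I worked that out from the fingertip position rather than fitting it again at the end.
- **Flap:** it hangs shut behind the carrier. The last scene picture matches the first one around the flap.
- **Things beside the bay:** the dish, tape roll and bottle also match the first scene picture. The pink look-alike was never touched; I compared it only by eye.
- **Forces:** I read about 1–2 N while pushing. At the very end there was a brief 9 N or so, when the flap panel rested against the fingers. It was near zero after withdrawal, with the robot touching nothing.

The one disagreement was early on: my first bay pose from the fixed cameras was off by up to about 6 pixels. I replaced it with a closer wrist-camera fit, good to under 1 pixel, before descending.

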